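Thread a hold-down spring onto the clamp stud

TASK

Take the coil spring from the blue tray and thread it, tight end coil down, over the upright stud of the green clamp base, twisting it a little whenever it snags on one of the stud's two pins, until it sits fully home on the steel seat, and leave it standing there free. Go by feel and do not ram it: never load the stud with more than 25 N, and leave everything else on the bench and in the tray where it lies.

Things in the scene. Friction and masses are not known exactly. Their poses are not given: they have to be found in the camera images.
- spring: upright compression spring of bright 3.5 mm wire in the tray: 39 mm outer diameter, 64.5 mm tall, 32 mm clear inside, 90 g. Origin on its axis at the underside (about 1 mm lower when it stands on its end), z up its axis. Above z = 30 mm it is stiff, to be gripped; below, the coils give 0.73 N per mm, at most 12 mm (9 N), then solid. Its +x points at the gap of the end coil
- spring_grip (a point): on the spring's axis, 55 mm above its underside: a good TCP height for a grip from above across the stiff upper coils
- spring_foot (a point): centre of the underside of the spring's lowest coil, which moves up as the spring is squeezed. This coil (3.5 mm high) is wound tighter, 27 mm outside and 20 mm inside, and is open: a gap 6 mm wide between its wire ends, centred on the spring's +x. Only this gap lets it pass a stud pin; the other coils clear the pins
- stand: fixed green cast clamp base, 130 (x) x 110 x 24 mm; origin at the centre of its underside. On it a round steel seat, 48 mm across, top at z = 30 mm, and in the middle of that an upright steel stud 16 mm thick, top at z = 115 mm, the last 8 mm tapering to 6 mm. Two square brass pins stick out sideways from the stud
- stud_seat (a point): centre of the round seat's top face at the foot of the stud, 30 mm above the bench; the spring's foot belongs here
- stud_tip (a point): centre of the stud's top end. The two pins are fixed, 4 mm square, reach 13.5 mm from the stud's axis and lie 19 mm (upper) and 51 mm (lower) below this point. The upper one points within 0.9 rad either side of the base's +x, the lower one 0.4 to 1.4 rad counter-clockwise (seen from above) of the upper; exact directions are not measured
- tray: fixed blue parts tray, 170 x 190 mm, walls 16 mm high and 4 mm thick, floor 4 mm thick; origin at the centre of its underside
- washer: loose steel washer in the tray, 34 mm across, 4 mm thick; leave alone
- nut: loose hexagon brass nut in the tray, 26 mm across, 12 mm high; leave alone
- strap: loose slotted dark steel clamp strap, 142 x 32 x 16 mm, on the bench; leave alone
- wrench: loose steel spanner, 155 mm long, 8 mm thick, on the bench; leave alone
- brush: loose chip brush on the bench; leave alone
- oil: yellow oil bottle with red cap, 48 mm across, 120 mm high, on the bench; leave alone
There are look-alikes about, which are no part of the job. Leave any white look-alike of the stand alone.

How it is judged (in metres and radians):
On the way:
1. the spring's tight end coil is around the stud and below the upper pin (z of spring_foot in the frame of stud_seat below 0.062 m and horizontal distance between spring_foot and stud_seat below 0.005 m), for 0.1 s.
At the end, for the whole second after the job is handed in: the spring is threaded on the stud past both pins with its tight end coil down on the seat (foot within 3 mm of the seat in height and 5 mm sideways), upright within 0.2 rad, at rest and released; everything else is where it was (z of spring_foot in the frame of stud_seat below 0.003 m and horizontal distance between spring_foot and stud_seat below 0.005 m and angle between spring's own z axis and vertical below 0.2 rad and linear speed of spring below 0.02 m/s and contact force between the fingers and spring below 0.05 N); the robot touches nothing.
It fails at once if the spring or the robot pushes on the clamp base, its stud or its pins with more than 25 N (contact force between any of spring, the arm, the fingers and stand above 25 N).
It fails at once if another loose thing is shifted by more than 20 mm (distance of any of washer, nut, strap, wrench, brush, oil from where it was at the start of the episode above 0.02 m).
It also fails if it takes over 58 s, if anything falls off the work surface, if the arm or the gripper's body presses on something with over 40 N, if the wrist force passes 120 N, or if a joint passes its speed limit or range.

ROBOT

A 6-joint arm with a two-finger parallel gripper is mounted at the origin on the work surface. World frame = base frame: x ahead of the robot, y to its left, z up, the work surface at z = 0. Lengths are in m, angles in degrees, forces in N, time in s.
With the tool pointing down it reaches from about 0.275 to 0.825 m from the base axis. Payload 4.9 kg.
Tool frame: the origin (TCP) lies between the finger pads, 19 mm behind the fingertips; this is the grasp point; z points along the fingers, y is the line along which they close (so a half turn about z gives the same grasp; the last joint's range is limited). The gripper opens to 85 mm and grips with 20 to 120 N. Pads are 22 mm wide; open, the fingers measure 114 mm over their backs; the gripper's body (76 mm by 85 mm) begins 54 mm behind the grasp point. The pads swing forward as they close: fully open they stand 13 mm farther back than shut.
Start: joints at [-77.361, 18.69, -11.035, 60.275, 0, 82.311], TCP at [0.191, -0.516, 0.25] pointing down, gripper open.
Joint ranges: [-152.03, 152.03], [-55.5, 102.48], [-74.3, 77.21], [-110.64, 120.58], [-84.22, 78.4], [-180, 180]. Speed limits (degrees/s): [147.25, 147.25, 180, 180, 180, 180].

INTERFACE

Orientations are given as [roll, pitch, yaw] about the fixed x, y, z axes, in that order (R = Rz(yaw) Ry(pitch) Rx(roll)).
In Python, from bench import sensors, capture, calibration, order, cut_out, mark_of gives the robot as it stands. The module is installed in compiled form; this text tells all that it offers.
- The arm moves only by the shell command python3 -m jog 'ROWS' [FORCE]. ROWS is JSON, a list of rows, each an object of numbers: "jaw": the closure in counts, from 0 (fully open) to 255 (shut); "dx", "dy", "dz": the shift along the tool's x, y, z in m; "yaw": the turn about the tool's z in rad. A call has 1 to 20 rows; each row shifts and turns the commanded pose from where the row before left it, along the tool's axes as they then stand; what a row does not reach is not made up. A row lasts 1/12 s, in which the tool goes at most 41.7 mm and 7.16 degrees, less where a joint would pass 70% of its speed; a pose out of reach is approached as far as the arm can. A call with a gripper value outside its range is refused whole. The fingers move at their own pace and stop on an object; FORCE is the grip in N (left out, the last holds). Time passes only in rows, so rows that do not move let the fingers close. It gives the time, the measured TCP pose, the force, the opening and the grip force at its end, in the units of the state.
- sensors.state(): the state, without advancing time (a new reading comes with each control period).
- capture(name): name is "side" or "top"; returns the picture (420x560x3 uint8, blue, green, red); there is no depth.
- calibration(name): a dict with "fx", "fy", "cx", "cy" (pixels), "extrinsics" (4x4, takes a point from world to camera coordinates). Camera axes: x right, y up, looking along -z (the intrinsics and any distortion apply to the point x, -y, -z); pixel columns grow to the right and rows downward; lengths in m; the calibration is good to about 2 mm. A picture is of the moment at which its call begins. calibration takes no time and is no camera call.
- order.sign_off(): hands the job in; it is judged then, once.
Trained networks look in the newest picture that a camera, given by its name, has taken for a name from the list of things; names that differ only in an ending like _2 or _b are one class to them, and where a whole thing is asked for, a point or a joint stands for the part that bears it (a point fixed in the world has none). Each returns a list of dicts, best first, with "score" (0 to 1); they miss things now and then, are a little off and sometimes report something else, mostly with a low value. They report only what shows in the picture. A call takes as long as a camera call. They do not tell look-alikes from the thing itself.
- cut_out(target, camera): "pixels" (420x560 bool, what is visible of it) and "position" ([column, row] in pixels, amid what is visible of it).
- mark_of(target, camera): "position" ([column, row] in pixels: a listed point, or the origin of a listed thing).
The state is a dict: "clock": time; "joint_pos": joint angles; "qvel": joint speeds; "effort": joint torques, N m; "ee_pos": TCP position; "eef_rot": TCP orientation; "contact_force": force on the tool from outside, world axes, zero at the start; "torque": the same for the moment, N m; "finger_gap": opening from 0.0 (shut) to 1.0 (fully open); "grip_force": force on a finger pad.
Only numpy, scipy, OpenCV 4.12 (cv2) and the standard library are available. Lean on these libraries where they do the work, as an engineer would, in place of code of your own. Each camera call takes 0.05 s, during which the arm holds its last target. There are 200 camera calls.

## Working session

There is one attempt and no reset: what is moved stays moved. The work goes in short steps, Python scripts to look and compute and a shell command to move; the robot and the scene stay as the last step left them, time stands still between calls to the robot, and variables do not carry over. Pictures are saved under pics/ and viewed, at most 10 in all, crops included, and the job is handed in when it is done.

```bash
mkdir -p pics; cat > h.py <<'E'
import numpy as np, cv2
from bench import sensors, capture, calibration, order, cut_out, mark_of
def proj(c,P):
    K=calibration(c);p=np.array(K["extrinsics"])@np.append(P,1)
    return np.array([K["cx"]+K["fx"]*p[0]/-p[2],K["cy"]+K["fy"]*-p[1]/-p[2]])
def ray(c,uv):
    K=calibration(c);E=np.array(K["extrinsics"]);R=E[:3,:3];o=-R.T@E[:3,3]
    d=R.T@np.array([(uv[0]-K["cx"])/K["fx"],-(uv[1]-K["cy"])/K["fy"],-1.]);return o,d/np.linalg.norm(d)
def atz(c,uv,z):
    o,d=ray(c,uv);return o+d*(z-o[2])/d[2]
def tri(a,b):
    A=np.zeros((3,3));v=np.zeros(3);
    rs=[ray("side",a),ray("top",b)]
    for o,d in rs:
        M=np.eye(3)-np.outer(d,d);A+=M;v+=M@o
    p=np.linalg.solve(A,v);return p,[np.linalg.norm(np.cross(p-o,d)) for o,d in rs]
E
python3 - <<'E'
from h import *
for c in ("side","top"):
    cv2.imwrite(f"pics/{c}0.png",capture(c)); K=calibration(c); print(c,{k:(v if k!="extrinsics" else None) for k,v in K.items()}, ray(c,(280,210)))
M={}
for t in ["spring_grip","spring_foot","spring","stud_tip","stud_seat","stand","tray"]:
    for c in ("side","top"):
        r=mark_of(t,c);M[t,c]=r
        print(t,c,[(np.round(x["position"],1).tolist(),round(x["score"],2)) for x in r])
    for a in M[t,"side"][:2]:
        for b in M[t,"top"][:2]:
            p,e=tri(a["position"],b["position"]);print("   ",p.round(4),np.round(e,4))
print(sensors.state())
E
```

```text
side {'fx': 459.3800026814212, 'fy': 459.3800026814212, 'cx': 268.3078914168726, 'cy': 203.1273324672228, 'extrinsics': None} (array([ 0.38487333, -0.780546  ,  0.68284365]), array([ 0.16923178,  0.77189952, -0.61280644]))
top {'fx': 461.85413250304504, 'fy': 461.85413250304504, 'cx': 277.3214359977969, 'cy': 209.9889879329568, 'extrinsics': None} (array([ 0.3483092 , -0.02038308,  1.16907964]), array([ 0.18999721, -0.01363655, -0.98168992]))
spring_grip side [([290.9, 288.3], 0.59), ([265.7, 209.8], 0.21)]
spring_grip top [([410.4, 174.8], 0.62), ([355.9, 227.0], 0.59)]
    [ 0.5638 -0.3188  0.1825] [0.0601 0.0601]
    [ 0.529  -0.2225  0.0558] [0.0027 0.0027]
    [ 0.5303 -0.2809  0.3061] [0.0588 0.0588]
    [ 0.4949 -0.1921  0.2199] [0.0051 0.0051]
spring_foot side [([288.0, 309.1], 0.61)]
spring_foot top [([352.5, 226.8], 0.59)]
    [ 0.5317 -0.2232  0.0006] [0.0036 0.0036]
spring side [([288.6, 306.3], 0.72)]
spring top [([348.9, 228.5], 0.72), ([353.8, 231.5], 0.71), ([375.2, 212.4], 0.51)]
    [ 0.5312 -0.2147 -0.0022] [0. 0.]
    [ 0.5251 -0.2253  0.0103] [0.0033 0.0033]
stud
[... 1227 characters left out ...]
 0.1362] [0.0642 0.0642]
{'clock': 0.8, 'joint_pos': array([-7.73596119e+01,  1.86862765e+01, -1.10352736e+01,  6.02720284e+01,
       -6.45022792e-04,  8.23125779e+01]), 'qvel': array([ 0.00886411,  0.00832993, -0.09779301,  0.04999072,  0.00440055,
       -0.13394092]), 'effort': array([-1.30937865e-04, -4.43270874e+01,  2.62746084e+01,  6.40229573e-04,
       -1.49100933e-04, -6.15382390e-06]), 'ee_pos': array([ 0.1910967 , -0.51577786,  0.25001444]), 'eef_rot': array([1.79993722e+02, 1.49823489e-03, 2.03278101e+01]), 'contact_force': array([-0.4832251 ,  0.82084157,  0.68169832]), 'torque': array([-0.02074404,  0.00899438, -0.06261329]), 'grip_force': 0.0, 'finger_gap': 1.00210568994127}
```

View pics/side0.png

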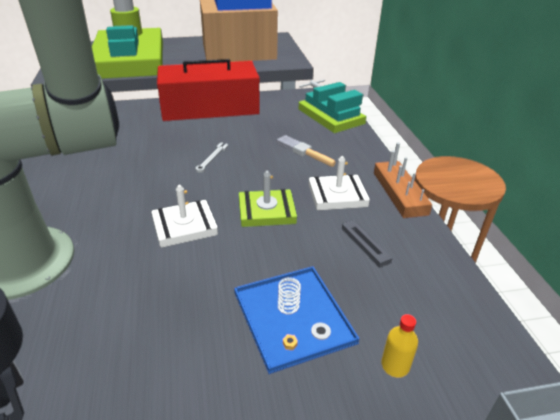

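View pics/top0.png

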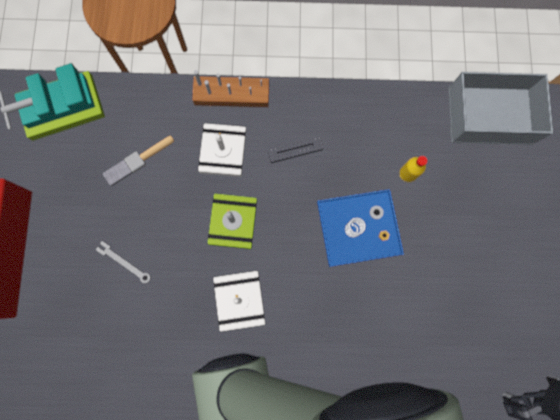

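```bash
python3 - <<'E'
from h import *
for s,b,n in [((265.9,171.3),(228.9,214.9),"tip"),((263.5,198.5),(234.3,219.6),"seat"),((263.1,212.3),(231.8,223.6),"stand")]:
    print(n,*[np.round(x,4) for x in tri(s,b)])
t=cv2.imread("pics/top0.png");s=cv2.imread("pics/side0.png")
for c,im in(("top",t),("side",s)):
    hsv=cv2.cvtColor(im,cv2.COLOR_BGR2HSV)
    m=cv2.inRange(hsv,(30,120,60),(45,255,255)); n,l,st,ce=cv2.connectedComponentsWithStats(m)
    for i in range(1,n):
        if st[i,4]>100: 
            pts=np.argwhere(l==i)[:,::-1].astype(np.float32);print(c,st[i],ce[i].round(1),cv2.minAreaRect(pts))
            if c=="top": print([atz("top",q,.024)[:2].round(4) for q in cv2.boxPoints(cv2.minAreaRect(pts))])
for tt in ("spring",):
  for c in ("side","top"):
    for r in cut_out(tt,c): 
        ys,xs=np.nonzero(r["pixels"]);print(c,r["score"],r["position"],xs.min(),xs.max(),ys.min(),ys.max())
for h in(0,.0645):print("pred",proj("side",(.529,-.2225,.004+h)),proj("top",(.529,-.2225,.004+h)))
def z(im,x,y,r=20,k=15):return cv2.resize(im[y-r:y+r,x-r:x+r],None,fx=300/(2*r),fy=300/(2*r),interpolation=cv2.INTER_CUBIC)
cv2.imwrite("pics/z0.png",np.vstack([np.hstack([z(t,355,228),z(t,232,218)]),np.hstack([z(s,289,295,25),z(s,266,190,25)])]))
E
```

```text
tip [0.5385 0.0833 0.1129] [0.0004 0.0004]
seat [0.5358 0.0765 0.0424] [0.0035 0.0035]
stand [ 0.5351  0.0867 -0.007 ] [0.002 0.002]
top [  24   72   80   68 1201] [ 69.2 116.2] ((58.70000457763672, 105.5999984741211), (48.38284683227539, 80.63806915283203), 71.56504821777344)
[array([0.859 , 0.6738]), array([0.9374, 0.4808]), array([0.809 , 0.4281]), array([0.7338, 0.618 ])]
top [214 194  43  10 244] [234.8 198.3] ((234.9664764404297, 198.32412719726562), (42.39444351196289, 5.796651840209961), 5.90614128112793)
[array([0.5939, 0.1325]), array([0.6089, 0.1317]), array([0.6004, 0.0244]), array([0.5854, 0.0254])]
top [ 209  202   47   37 1048] [232.2 220.4] ((232.04876708984375, 220.06097412109375), (43.620460510253906, 32.57730484008789), 6.340191841125488)
[array([0.5047, 0.1406]), array([0.5875, 0.1358]), array([0.5779, 0.0258]), array([0.4954, 0.0321])]
top [208 238  44  11 290] [229.4 242.9] ((229.4573211669922, 242.8841552734375), (43.51002502441406, 6.736323833465576), 6.340191841125488)
[array([0.4797, 0.1421]), array([0.4965, 0.1411]), array([0.4871, 0.033 ]), array([0.4704, 0.0343])]
side [  92    7   70   71 2689] [128.7  50. ] ((126.37794494628906, 41.86411666870117), (68.7449951171875, 69.68632507324219), 86.72950744628906)
side [299 101  67  32 735] [330.1 118.1] ((329.93109130859375, 118.8790283203125), (67.81989288330078, 23.775447845458984), 12.847704887390137)
side [ 239  190   58   36 1327] [266.9 209.7] ((267.46343994140625, 207.39614868164062), (34.24020004272461, 56.04867172241211), 86.53176879882812)
side 0.88 [288.8, 297.1] 279 299 280 312
side 0.21 [264.9, 206.1] 240 296 172 226
top 0.53 [353.9, 231.5] 345 365 218 236
pred [288.46685325 307.45195112] [352.37105677 229.0574869 ]
pred [289.67629905 283.77063032] [356.96153131 225.07890989]
```

View pics/z0.png

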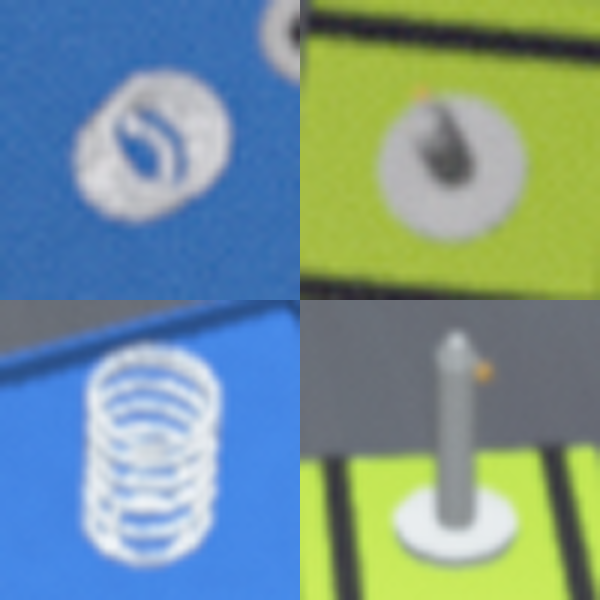

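The crops show the spring's top ring at about top (357.4, 225.6), agreeing with (0.529, -0.2225). They also show the upper brass pin at about top (228.7, 210.7) and side (271.8, 177), pointing roughly along the base's +x. I can't make out the gap yet, so I'll grip first and look closer.

```bash
python3 -c "
from h import *
print(tri((271.8,177),(228.7,210.7)), atz('top',(228.7,210.7),.096),atz('side',(271.8,177),.096))"
python3 -m jog '[{"jaw":0,"dx":0.0349,"dy":-0.0132},{"dx":0.0349,"dy":-0.0132},{"dx":0.0349,"dy":-0.0132},{"dx":0.0349,"dy":-0.0132},{"dx":0.0349,"dy":-0.0132},{"dx":0.0349,"dy":-0.0132},{"dx":0.0349,"dy":-0.0132},{"dx":0.0349,"dy":-0.0132},{"dx":0.0349,"dy":-0.0132},{"dx":0.0349,"dy":-0.0132},{"dx":0.0349,"dy":-0.0132},{"dx":0.0349,"dy":-0.0132},{"yaw":-0.125},{"yaw":-0.125},{"yaw":-0.125},{"yaw":-0.125},{"yaw":-0.125},{"yaw":-0.125},{"yaw":-0.125},{"yaw":-0.125}]' 60
python3 -m jog '[{"yaw":-0.125},{"yaw":-0.125},{"yaw":-0.125},{"yaw":-0.125},{"yaw":-0.125},{"yaw":-0.125},{"yaw":-0.125},{"yaw":-0.125},{"yaw":-0.125},{"yaw":-0.125},{"yaw":-0.125},{"yaw":-0.125},{"yaw":-0.125},{"yaw":-0.125},{"yaw":-0.125},{}]'
python3 -c "
from h import *
s=sensors.state();print(s['joint_pos'],s['contact_force'])"
```

```text
(array([0.55243479, 0.08602057, 0.09391126]), [np.float64(0.0008426913034737839), np.float64(0.0008426913034737157)]) [0.55118436 0.08585727 0.096     ] [0.55270756 0.08310979 0.096     ]
[-7.73593446e+01  1.86880138e+01 -1.10341174e+01  6.02745458e+01
  1.03219538e-03  8.23116271e+01] [-0.5016044   0.13210316  0.32204959]invalid input
invalid input
```

```bash
python3 -m jog '[{"jaw":0,"dx":0.0349,"dy":-0.0132,"dz":0,"yaw":0}]' 60
```

```text
clock: 0.98
ee_pos: [0.2164, -0.4949, 0.2499]
eef_rot: [179.9, 0.1, 20.0]
contact_force: [0.6, 0.4, 0.3]
finger_gap: 1.001
grip_force: 0.0
```

```bash
python3 -m jog '[{"jaw":0,"dx":0.0349,"dy":-0.0132,"dz":0,"yaw":0},{"jaw":0,"dx":0.0349,"dy":-0.0132,"dz":0,"yaw":0},{"jaw":0,"dx":0.0349,"dy":-0.0132,"dz":0,"yaw":0},{"jaw":0,"dx":0.0349,"dy":-0.0132,"dz":0,"yaw":0},{"jaw":0,"dx":0.0349,"dy":-0.0132,"dz":0,"yaw":0},{"jaw":0,"dx":0.0349,"dy":-0.0132,"dz":0,"yaw":0},{"jaw":0,"dx":0.0349,"dy":-0.0132,"dz":0,"yaw":0},{"jaw":0,"dx":0.0349,"dy":-0.0132,"dz":0,"yaw":0},{"jaw":0,"dx":0.0349,"dy":-0.0132,"dz":0,"yaw":0},{"jaw":0,"dx":0.0349,"dy":-0.0132,"dz":0,"yaw":0},{"jaw":0,"dx":0.0349,"dy":-0.0132,"dz":0,"yaw":0},{"jaw":0,"dx":0,"dy":0,"dz":0,"yaw":-0.125},{"jaw":0,"dx":0,"dy":0,"dz":0,"yaw":-0.125},{"jaw":0,"dx":0,"dy":0,"dz":0,"yaw":-0.125},{"jaw":0,"dx":0,"dy":0,"dz":0,"yaw":-0.125},{"jaw":0,"dx":0,"dy":0,"dz":0,"yaw":-0.125},{"jaw":0,"dx":0,"dy":0,"dz":0,"yaw":-0.125},{"jaw":0,"dx":0,"dy":0,"dz":0,"yaw":-0.125},{"jaw":0,"dx":0,"dy":0,"dz":0,"yaw":-0.125},{"jaw":0,"dx":0,"dy":0,"dz":0,"yaw":-0.125}]' 60
python3 -m jog '[{"jaw":0,"dx":0,"dy":0,"dz":0,"yaw":-0.125},{"jaw":0,"dx":0,"dy":0,"dz":0,"yaw":-0.125},{"jaw":0,"dx":0,"dy":0,"dz":0,"yaw":-0.125},{"jaw":0,"dx":0,"dy":0,"dz":0,"yaw":-0.125},{"jaw":0,"dx":0,"dy":0,"dz":0,"yaw":-0.125},{"jaw":0,"dx":0,"dy":0,"dz":0,"yaw":-0.125},{"jaw":0,"dx":0,"dy":0,"dz":0,"yaw":-0.125},{"jaw":0,"dx":0,"dy":0,"dz":0,"yaw":-0.125},{"jaw":0,"dx":0,"dy":0,"dz":0,"yaw":-0.125},{"jaw":0,"dx":0,"dy":0,"dz":0,"yaw":-0.125},{"jaw":0,"dx":0,"dy":0,"dz":0,"yaw":-0.125},{"jaw":0,"dx":0,"dy":0,"dz":0,"yaw":-0.125},{"jaw":0,"dx":0,"dy":0,"dz":0,"yaw":-0.125},{"jaw":0,"dx":0,"dy":0,"dz":0,"yaw":-0.125},{"jaw":0,"dx":0,"dy":0,"dz":0,"yaw":0}]'
python3 -c "
from h import *
s=sensors.state();print(s['joint_pos'],s['ee_pos'],s['eef_rot'])"
```

```text
clock: 2.65
ee_pos: [0.5288, -0.2217, 0.25]
eef_rot: [-180.0, 0.0, 85.1]
contact_force: [0.4, 0.6, -0.5]
finger_gap: 1.003
grip_force: 0.0
clock: 3.9
ee_pos: [0.5288, -0.2217, 0.2499]
eef_rot: [180.0, -0.0, -174.8]
contact_force: [-0.4, 0.4, -0.4]
finger_gap: 1.003
grip_force: 0.0
[-3.01244330e+01  2.11755344e+01 -7.41587860e+00  6.14143399e+01
 -3.05491941e-04 -3.52905707e+01] [ 0.52876433 -0.22172419  0.24993148] [ 1.79996926e+02 -4.87221850e-03 -1.74833862e+02]
```

```bash
python3 -m jog '[{"jaw":0,"dx":0,"dy":-0.0008,"dz":0.035,"yaw":0},{"jaw":60,"dx":0,"dy":0,"dz":0.035,"yaw":0},{"jaw":60,"dx":0,"dy":0,"dz":0.035,"yaw":0},{"jaw":60,"dx":0,"dy":0,"dz":0.035,"yaw":0},{"jaw":60,"dx":0,"dy":0,"dz":0.032,"yaw":0},{"jaw":60,"dx":0,"dy":0,"dz":0.02,"yaw":0},{"jaw":60,"dx":0,"dy":0,"dz":0,"yaw":0},{"jaw":255,"dx":0,"dy":0,"dz":0,"yaw":0},{"jaw":255,"dx":0,"dy":0,"dz":0,"yaw":0},{"jaw":255,"dx":0,"dy":0,"dz":0,"yaw":0},{"jaw":255,"dx":0,"dy":0,"dz":0,"yaw":0},{"jaw":255,"dx":0,"dy":0,"dz":0,"yaw":0},{"jaw":255,"dx":0,"dy":0,"dz":0,"yaw":0},{"jaw":255,"dx":0,"dy":0,"dz":0,"yaw":0},{"jaw":255,"dx":0,"dy":0,"dz":0,"yaw":0}]' 50
```

```text
clock: 5.15
ee_pos: [0.5295, -0.2231, 0.0586]
eef_rot: [-179.9, 0.1, -175.0]
contact_force: [0.7, -0.2, 1.4]
finger_gap: 0.449
grip_force: 50.1
```

```bash
python3 -m jog '[{"jaw":255,"dx":0,"dy":0,"dz":-0.02,"yaw":0},{"jaw":255,"dx":0,"dy":0,"dz":-0.04,"yaw":0},{"jaw":255,"dx":0,"dy":0,"dz":-0.04,"yaw":0},{"jaw":255,"dx":0,"dy":0,"dz":-0.04,"yaw":0},{"jaw":255,"dx":0,"dy":0,"dz":-0.04,"yaw":0},{"jaw":255,"dx":0.0164,"dy":-0.03,"dz":-0.022,"yaw":0},{"jaw":255,"dx":0.0164,"dy":-0.03,"dz":-0.022,"yaw":0},{"jaw":255,"dx":0.0164,"dy":-0.03,"dz":-0.022,"yaw":0},{"jaw":255,"dx":0.0164,"dy":-0.03,"dz":-0.022,"yaw":0},{"jaw":255,"dx":0.0164,"dy":-0.03,"dz":-0.022,"yaw":0},{"jaw":255,"dx":0.0164,"dy":-0.03,"dz":-0.022,"yaw":0},{"jaw":255,"dx":0.0164,"dy":-0.03,"dz":-0.022,"yaw":0},{"jaw":255,"dx":0.0164,"dy":-0.03,"dz":-0.022,"yaw":0},{"jaw":255,"dx":0,"dy":0,"dz":0,"yaw":0},{"jaw":255,"dx":0,"dy":0,"dz":0,"yaw":0}]'
python3 - <<'E'
from h import *
s=sensors.state();print(s['contact_force'],s['joint_pos'])
im=capture("side");p=s['ee_pos']
u,v=proj("side",p-np.array([0,0,.03])).astype(int);print(u,v,proj("side",p-np.array([0,0,.055])))
x0=min(max(u-45,0),470);y0=min(max(v-45,0),330)
cv2.imwrite("pics/look1.png",cv2.resize(im[y0:y0+90,x0:x0+90],(600,600),interpolation=cv2.INTER_CUBIC))
E
```

```text
clock: 6.4
ee_pos: [0.4185, -0.4749, 0.4141]
eef_rot: [-180.0, 0.0, -175.1]
contact_force: [-0.1, 1.3, -2.0]
finger_gap: 0.454
grip_force: 50.7
[-0.06680616  1.27040998 -1.9828591 ] [-5.53048913e+01  2.62847783e+01  2.39298739e+01  8.76001469e+01
  2.48178091e-02 -6.01702835e+01]
243 261 [243.82850469 280.50661038]
```

View pics/look1.png

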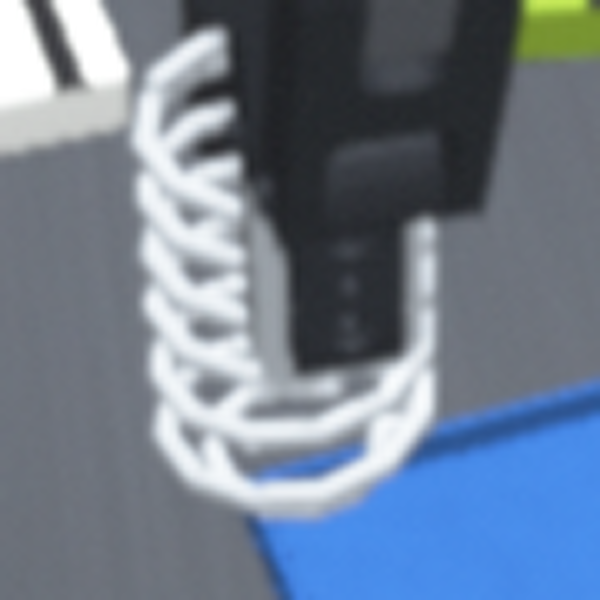

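The near finger hides the inside of the lower coils, with the tight coil's flanks at about crop (215,455) and (385,440). I'll turn 90° and look again.

```bash
python3 -m jog '[{"jaw":255,"dx":0,"dy":0,"dz":0,"yaw":0.12},{"jaw":255,"dx":0,"dy":0,"dz":0,"yaw":0.12},{"jaw":255,"dx":0,"dy":0,"dz":0,"yaw":0.12},{"jaw":255,"dx":0,"dy":0,"dz":0,"yaw":0.12},{"jaw":255,"dx":0,"dy":0,"dz":0,"yaw":0.12},{"jaw":255,"dx":0,"dy":0,"dz":0,"yaw":0.12},{"jaw":255,"dx":0,"dy":0,"dz":0,"yaw":0.12},{"jaw":255,"dx":0,"dy":0,"dz":0,"yaw":0.12},{"jaw":255,"dx":0,"dy":0,"dz":0,"yaw":0.12},{"jaw":255,"dx":0,"dy":0,"dz":0,"yaw":0.12},{"jaw":255,"dx":0,"dy":0,"dz":0,"yaw":0.12},{"jaw":255,"dx":0,"dy":0,"dz":0,"yaw":0.12},{"jaw":255,"dx":0,"dy":0,"dz":0,"yaw":0.12},{"jaw":255,"dx":0,"dy":0,"dz":0,"yaw":0}]'
python3 - <<'E'
from h import *
s=sensors.state();print(s['contact_force'],s['joint_pos'])
im=capture("side");p=s['ee_pos']
x0,y0=208,225
cv2.imwrite("pics/look2.png",cv2.resize(im[y0:y0+70,x0:x0+70],(600,600),interpolation=cv2.INTER_CUBIC))
for t in ("spring_foot","spring"):print(t,[(r["position"],r["score"]) for r in mark_of(t,"side")])
E
```

```text
clock: 7.62
ee_pos: [0.4199, -0.471, 0.4127]
eef_rot: [-179.9, -0.2, 95.7]
contact_force: [0.6, -0.2, -1.3]
finger_gap: 0.451
grip_force: 50.7
[ 0.60730059 -0.22300088 -1.29453999] [-5.49912008e+01  2.62014767e+01  2.35899312e+01  8.75627951e+01
  2.33064681e-02  2.93133458e+01]
spring_foot [([242.6, 280.9], 0.85)]
spring [([241.9, 277.1], 0.76)]
```

View pics/look2.png

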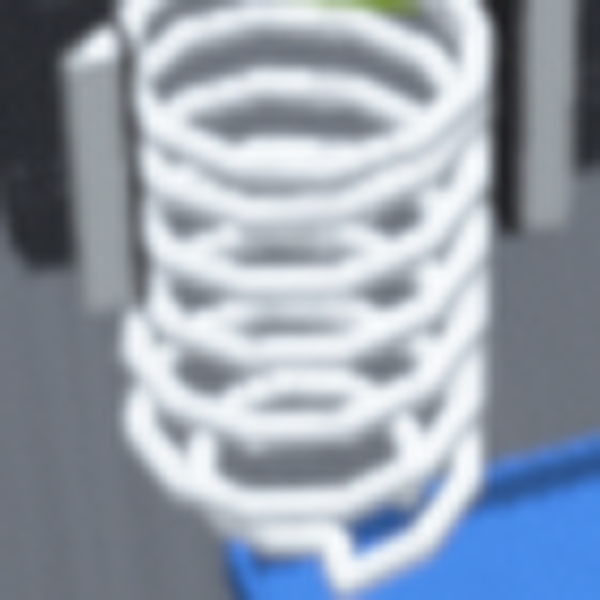

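Look2 shows the wide coil ending at about (345,580) and joining inward to the tight coil at (338,540). The gap runs from there to about (405,495), so its centre is about 43° to the camera's right, at a world angle of about −53° with the tool at yaw 95.7°. Next I'll move above the stud and turn the gap to about +10°, where the upper pin is.

```bash
python3 -m jog '[{"jaw":255,"dx":0.0337,"dy":0.0108,"dz":0.01,"yaw":0},{"jaw":255,"dx":0.0337,"dy":0.0108,"dz":0.01,"yaw":0},{"jaw":255,"dx":0.0337,"dy":0.0108,"dz":0.01,"yaw":0},{"jaw":255,"dx":0.0337,"dy":0.0108,"dz":0.01,"yaw":0},{"jaw":255,"dx":0.0337,"dy":0.0108,"dz":0.01,"yaw":0},{"jaw":255,"dx":0.0337,"dy":0.0108,"dz":0.01,"yaw":0},{"jaw":255,"dx":0.0337,"dy":0.0108,"dz":0.01,"yaw":0},{"jaw":255,"dx":0.0337,"dy":0.0108,"dz":0.01,"yaw":0},{"jaw":255,"dx":0.0337,"dy":0.0108,"dz":0.01,"yaw":0},{"jaw":255,"dx":0.0337,"dy":0.0108,"dz":0.01,"yaw":0},{"jaw":255,"dx":0.0337,"dy":0.0108,"dz":0.01,"yaw":0},{"jaw":255,"dx":0.0337,"dy":0.0108,"dz":0.01,"yaw":0},{"jaw":255,"dx":0.0337,"dy":0.0108,"dz":0.01,"yaw":0},{"jaw":255,"dx":0.0337,"dy":0.0108,"dz":0.01,"yaw":0},{"jaw":255,"dx":0.0337,"dy":0.0108,"dz":0.01,"yaw":0},{"jaw":255,"dx":0.0337,"dy":0.0108,"dz":0.01,"yaw":0},{"jaw":255,"dx":0,"dy":0,"dz":0,"yaw":-0.122},{"jaw":255,"dx":0,"dy":0,"dz":0,"yaw":-0.122},{"jaw":255,"dx":0,"dy":0,"dz":0,"yaw":-0.122},{"jaw":255,"dx":0,"dy":0,"dz":0,"yaw":-0.122}]'
python3 -m jog '[{"jaw":255,"dx":0,"dy":0,"dz":0,"yaw":-0.122},{"jaw":255,"dx":0,"dy":0,"dz":0,"yaw":-0.122},{"jaw":255,"dx":0,"dy":0,"dz":0,"yaw":-0.122},{"jaw":255,"dx":0,"dy":0,"dz":0,"yaw":-0.122},{"jaw":255,"dx":0,"dy":0,"dz":0,"yaw":-0.122},{"jaw":255,"dx":0,"dy":0,"dz":0,"yaw":0},{"jaw":255,"dx":0,"dy":0,"dz":0,"yaw":0}]'
python3 - <<'E'
from h import *
s=sensors.state();p=s['ee_pos'];print(s['joint_pos'].round(1),p.round(4),s['contact_force'])
im=capture("side");cv2.imwrite("pics/s3.png",im)
f=p-[0,0,.0556]
for c in ("side","top"):
    if c=="top":capture(c)
    for t in("spring_foot","stud_tip"):print(c,t,proj(c,f).round(1),[(np.round(r["position"],1).tolist(),round(r["score"],2)) for r in mark_of(t,c)])
cv2.imwrite("pics/z3.png",cv2.resize(im[90:220,210:330],(554,600),interpolation=cv2.INTER_CUBIC))
E
```

```text
clock: 9.43
ee_pos: [0.5374, 0.0814, 0.2536]
eef_rot: [-180.0, -0.0, 124.2]
contact_force: [-0.5, -0.6, 0.2]
finger_gap: 0.447
grip_force: 50.7
clock: 10.02
ee_pos: [0.5376, 0.0807, 0.2538]
eef_rot: [-180.0, -0.0, 158.5]
contact_force: [-0.1, 0.5, -0.6]
finger_gap: 0.446
grip_force: 50.7
[  0.8  17.9 -11.6  60.5   0.   22.3] [0.5376 0.0807 0.2538] [-0.0517285   0.5191529  -0.62914836]
side spring_foot [265.7 138.7] [([264.7, 135.9], 0.46), ([268.0, 169.8], 0.44)]
side stud_tip [265.7 138.7] [([267.9, 170.2], 0.87), ([342.9, 155.0], 0.72), ([179.3, 185.1], 0.68)]
top spring_foot [226.5 208. ] [([232.6, 219.5], 0.61)]
top stud_tip [226.5 208. ] [([228.9, 214.1], 0.88), ([236.3, 300.1], 0.82)]
```

View pics/z3.png

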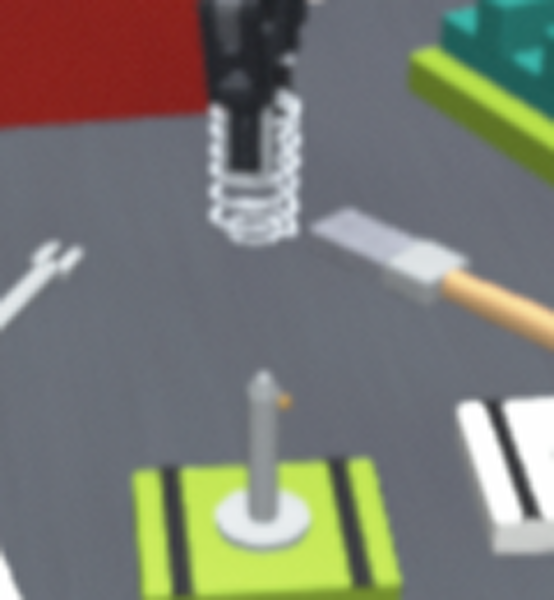

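Z3 shows the spring axis at side column ~265.3. The stud tip is at about side (267.3, 171.3), so the stud is slightly to the right. I'll refine the stud position.

```bash
python3 - <<'E'
from h import *
for a,b,z in(((267.2,171.2),(228.9,214.5),.115),((266.8,202),(232.3,220),.030)):
    print(tri(a,b),atz("side",a,z),atz("top",b,z))
for c in("side","top"):
    im=capture(c);hsv=cv2.cvtColor(im,cv2.COLOR_BGR2HSV)
    g=cv2.inRange(hsv,(30,120,60),(45,255,255))
    w=cv2.inRange(hsv,(0,0,120),(180,60,255)); 
    x,y=proj(c,(.5385,.083,.03)).astype(int); 
    sub=w[y-12:y+13,x-14:x+15]; n,l,st,ce=cv2.connectedComponentsWithStats(sub)
    i=1+np.argmax(st[1:,4]);print(c,st[i]+[x-14,y-12,0,0,0],ce[i]+[x-14,y-12])
E
```

```text
(array([0.54048943, 0.0832789 , 0.11272897]), [np.float64(0.00141378922044324), np.float64(0.0014137892204434848)]) [0.5413202  0.08011023 0.115     ] [0.53864584 0.08312523 0.115     ]
(array([0.54115706, 0.08274998, 0.02587736]), [np.float64(0.0002063743495415039), np.float64(0.0002063743495412014)]) [0.54038628 0.07736443 0.03      ] [0.54025341 0.08238661 0.03      ]
side [257 188  21  21 275] [266.65818182 199.62181818]
top [221 210  21  20 291] [230.80412371 219.54295533]
```

```bash
python3 -m jog '[{"jaw":255,"dx":-0.0015,"dy":0.0027,"dz":0.035,"yaw":0},{"jaw":255,"dx":0,"dy":0,"dz":0.025,"yaw":0},{"jaw":255,"dx":0,"dy":0,"dz":0.015,"yaw":0},{"jaw":255,"dx":0,"dy":0,"dz":0.01,"yaw":0},{"jaw":255,"dx":0,"dy":0,"dz":0.006,"yaw":0},{"jaw":255,"dx":0,"dy":0,"dz":0,"yaw":0},{"jaw":255,"dx":0,"dy":0,"dz":0,"yaw":0}]'
python3 - <<'E'
from h import *
s=sensors.state();p=s['ee_pos'];print(p.round(4),s['contact_force'],s['torque'])
im=capture("side");t=capture("top")
cv2.imwrite("pics/z4.png",np.hstack([cv2.resize(im[145:215,235:300],(390,420),interpolation=cv2.INTER_CUBIC),cv2.resize(t[185:235,205:252],(395,420),interpolation=cv2.INTER_CUBIC)]))
E
```

```text
clock: 11.0
ee_pos: [0.5408, 0.0825, 0.1636]
eef_rot: [180.0, 0.0, 158.6]
contact_force: [1.0, -0.3, -0.6]
finger_gap: 0.444
grip_force: 50.7
[0.5408 0.0825 0.1636] [ 0.95023619 -0.250832   -0.57280295] [-0.01305643 -0.02815672  0.02252383]
```

View pics/z4.png

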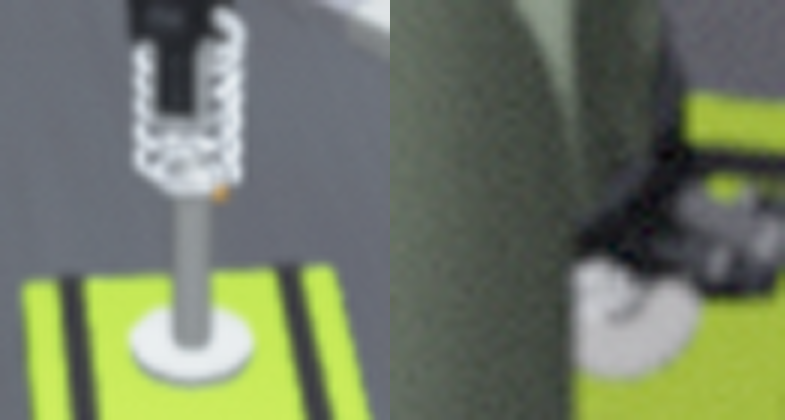

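Z4 shows the tight coil around the stud tip, with the brass pin just below it at crop (222,193), and the wrist force is near zero. Now I'll lower it gently.

```bash
python3 -m jog '[{"jaw":255,"dx":0,"dy":0,"dz":0.005,"yaw":0},{"jaw":255,"dx":0,"dy":0,"dz":0.004,"yaw":0},{"jaw":255,"dx":0,"dy":0,"dz":0.003,"yaw":0},{"jaw":255,"dx":0,"dy":0,"dz":0.003,"yaw":0},{"jaw":255,"dx":0,"dy":0,"dz":0,"yaw":0},{"jaw":255,"dx":0,"dy":0,"dz":0,"yaw":0}]'
```

```text
clock: 11.6
ee_pos: [0.5402, 0.0824, 0.1476]
eef_rot: [-180.0, -0.0, 158.6]
contact_force: [1.0, -0.8, -2.2]
finger_gap: 0.453
grip_force: 50.7
```

```bash
python3 -m jog '[{"jaw":255,"dx":0,"dy":0,"dz":0.002,"yaw":0},{"jaw":255,"dx":0,"dy":0,"dz":0.002,"yaw":0},{"jaw":255,"dx":0,"dy":0,"dz":0,"yaw":0},{"jaw":255,"dx":0,"dy":0,"dz":0,"yaw":0}]'; python3 -c "
from h import *
im=capture('side');s=sensors.state();print(s['contact_force'])
cv2.imwrite('pics/z5.png',cv2.resize(im[150:215,235:300],(600,600),interpolation=cv2.INTER_CUBIC))
print([(r['position'],r['score']) for r in mark_of('spring_foot','side')],proj('side',(.5402,.0824,.0435+.0444)))"
```

```text
clock: 11.93
ee_pos: [0.5402, 0.0824, 0.1438]
eef_rot: [-180.0, -0.0, 158.6]
contact_force: [0.2, -0.1, -0.4]
finger_gap: 0.452
grip_force: 50.7
[ 0.31851539 -0.89559026 -0.84676714]
[([264.9, 181.3], 0.45)] [266.47681935 180.59906526]
```

View pics/z5.png

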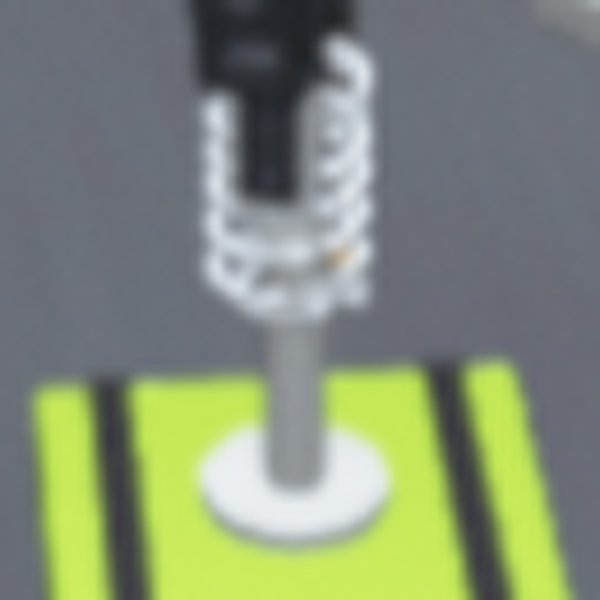

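Z5 shows the brass pin between the coils at crop (342,258), above the end coil. So it passed the upper pin at the first try with no load. Now down to just past contact with the lower pin.

```bash
python3 -m jog '[{"jaw":255,"dx":0,"dy":0,"dz":0.006,"yaw":0},{"jaw":255,"dx":0,"dy":0,"dz":0.006,"yaw":0},{"jaw":255,"dx":0,"dy":0,"dz":0.005,"yaw":0},{"jaw":255,"dx":0,"dy":0,"dz":0,"yaw":0},{"jaw":255,"dx":0,"dy":0,"dz":0,"yaw":0}]'
python3 -m jog '[{"jaw":255,"dx":0,"dy":0,"dz":0.003,"yaw":0},{"jaw":255,"dx":0,"dy":0,"dz":0.003,"yaw":0},{"jaw":255,"dx":0,"dy":0,"dz":0.003,"yaw":0},{"jaw":255,"dx":0,"dy":0,"dz":0,"yaw":0},{"jaw":255,"dx":0,"dy":0,"dz":0,"yaw":0}]'
```

```text
clock: 12.45
ee_pos: [0.5402, 0.0825, 0.1264]
eef_rot: [-180.0, -0.0, 158.6]
contact_force: [1.6, -0.7, -1.9]
finger_gap: 0.452
grip_force: 50.7
clock: 12.87
ee_pos: [0.5405, 0.0824, 0.1182]
eef_rot: [180.0, 0.0, 158.6]
contact_force: [-1.1, -0.9, 1.8]
finger_gap: 0.448
grip_force: 51.0
```

Contact is at the expected height with about 2.8 N. I'll preload a little more, turn counter-clockwise in the safe range, and check the first picture for the lower pin's colour.

```bash
python3 -m jog '[{"jaw":255,"dx":0,"dy":0,"dz":0.0015,"yaw":-0.05},{"jaw":255,"dx":0,"dy":0,"dz":0,"yaw":-0.06},{"jaw":255,"dx":0,"dy":0,"dz":0,"yaw":-0.06},{"jaw":255,"dx":0,"dy":0,"dz":0,"yaw":-0.06},{"jaw":255,"dx":0,"dy":0,"dz":0,"yaw":-0.06},{"jaw":255,"dx":0,"dy":0,"dz":0,"yaw":0}]'
python3 - <<'E'
from h import *
im=cv2.imread("pics/top0.png").astype(int)
np.set_printoptions(linewidth=200)
print((im[206:226,222:240,2]-im[206:226,222:240,0]))
for a in (30,50,70,90,110): 
    print(a,[proj("top",(.540+r*np.cos(np.radians(a)),.083+r*np.sin(np.radians(a)),.064)).round(1) for r in(.008,.0135)])
print(proj("top",(.540,.083,.115)))
E
```

```text
clock: 13.37
ee_pos: [0.5414, 0.0821, 0.1173]
eef_rot: [-180.0, 0.1, 175.2]
contact_force: [1.6, -1.6, 4.2]
finger_gap: 0.45
grip_force: 51.0
[[ 99 101  99  97  97  96  99  97  97  93  96  97  94  90  86  87  81  82]
 [ 98  96  98 100  98  94 100 100 104 101  99  97  99  92  98  96  96  93]
 [ 99  96  98  94  97  96 101 101 100  98 100 101  97  96 100 102  97  99]
 [ 98  97  94 101 103 103 105  92  89  88  88  90  94  95  93 100  96 100]
 [100  97 100  98 101  98  93  69  59  52  48  51  59  66  80  93  99 102]
 [ 95 100 100  94  76  59  46  33  24  20  15  15  20  21  40  60  85  95]
 [ 99 103  95  71  40  15   6   1   2   3   1   0   1   2  10  24  48  82]
 [ 98  91  73  40  13  -1  -3  -2  -3  -4  -3  -4  -3  -1  -1   3  19  47]
 [ 97  75  41  14   5   0  -3  -2  -3  -2  -3  -2  -4  -2  -1  -2   3  18]
 [ 88  52  13   3   4  -1  -2  -2  -4  -3  -2  -1  -1  -3  -2  -4  -3   3]
 [ 74  31   2  -2  -2  -1  -3  -1  -3  -2  -2   0  -2  -2  -1  -3  -3  -1]
 [ 62  18  -2  -4  -4  -2  -5  -3  -2  -2  -3  -3  -2  -1  -2   0  -1  -2]
 [ 46   7  -2  -1  -1  -1  -3  -1  -1   1  -3  -1  -3  -1  -2  -3  -2  -2]
 [ 35   4  -3  -3  -1  -3  -2  -2  -2   2   0  -2   0   1   0  -2  -2  -2]
 [ 33   1  -3  -1  -2   0  -1  -2  -1  -1  -3  -3   2  -2  -3  -1  -2  -1]
 [ 37   4  -3  -2  -2  -2  -4  -2  -2  -1  -3   0   0  -2  -3  -2  -1  -3]
 [ 47   8  -2  -3  -3  -2  -2  -2  -3  -2   2   0  -1  -1  -2  -1  -2  -1]
 [ 60  20   0   0  -1  -2  -2   1  -3  -2  -1  -1  -3  -3  -1  -1  -3  -3]
 [ 72  34   3  -2  -1  -3  -3   0  -2  -3  -4  -1  -2  -1  -2  -3  -3  -1]
 [ 92  50  14   3  -1  -1  -3  -1   1  -2  -2  -3  -2  -1  -3  -4  -2   3]]
30 [array([229.4, 214.9]), array([228.3, 212.9])]
50 [array([228.4, 215.6]), array([226.8, 214.1])]
70 [array([227.8, 216.5]), array([225.7, 215.7])]
90 [array([227.6, 217.7]), array([225.3, 217.6])]
110 [array([227.7, 218.8]), array([225.6, 219.5])]
[228.9793417  213.92681512]
```

```bash
python3 -m jog '[{"jaw":255,"dx":0,"dy":0,"dz":0,"yaw":-0.05},{"jaw":255,"dx":0,"dy":0,"dz":0,"yaw":-0.03},{"jaw":255,"dx":0,"dy":0,"dz":0,"yaw":0}]'
```

```text
clock: 13.62
ee_pos: [0.5414, 0.0821, 0.1172]
eef_rot: [-180.0, 0.1, 179.7]
contact_force: [2.0, -1.1, 4.0]
finger_gap: 0.454
grip_force: 51.0
```

```bash
python3 -m jog '[{"jaw":255,"dx":0,"dy":0,"dz":0,"yaw":-0.05},{"jaw":255,"dx":0,"dy":0,"dz":0,"yaw":-0.03},{"jaw":255,"dx":0,"dy":0,"dz":0,"yaw":0}]'
```

```text
clock: 13.87
ee_pos: [0.5412, 0.0823, 0.117]
eef_rot: [-180.0, 0.1, -175.7]
contact_force: [1.4, -1.1, 4.3]
finger_gap: 0.447
grip_force: 51.0
```

```bash
python3 -m jog '[{"jaw":255,"dx":0,"dy":0,"dz":0,"yaw":-0.05},{"jaw":255,"dx":0,"dy":0,"dz":0,"yaw":-0.04},{"jaw":255,"dx":0,"dy":0,"dz":0,"yaw":0}]'
```

```text
clock: 14.12
ee_pos: [0.5411, 0.0824, 0.1169]
eef_rot: [-180.0, 0.1, -170.6]
contact_force: [1.7, -1.3, 2.5]
finger_gap: 0.447
grip_force: 51.0
```

```bash
python3 -m jog '[{"jaw":255,"dx":0,"dy":0,"dz":0,"yaw":-0.05},{"jaw":255,"dx":0,"dy":0,"dz":0,"yaw":-0.03},{"jaw":255,"dx":0,"dy":0,"dz":0,"yaw":0}]'
```

```text
clock: 14.37
ee_pos: [0.5403, 0.0827, 0.1165]
eef_rot: [180.0, 0.0, -166.0]
contact_force: [0.3, 0.8, -0.5]
finger_gap: 0.448
grip_force: 51.5
```

The load vanished, so the gap has found the lower pin. I'll ease it down.

```bash
python3 -m jog '[{"jaw":255,"dx":0,"dy":0,"dz":0.003,"yaw":0},{"jaw":255,"dx":0,"dy":0,"dz":0.002,"yaw":0},{"jaw":255,"dx":0,"dy":0,"dz":0,"yaw":0},{"jaw":255,"dx":0,"dy":0,"dz":0,"yaw":0}]'
```

```text
clock: 14.7
ee_pos: [0.5399, 0.0826, 0.1109]
eef_rot: [180.0, -0.1, -165.9]
contact_force: [1.9, 0.4, -0.9]
finger_gap: 0.449
grip_force: 51.6
```

```bash
python3 -m jog '[{"jaw":255,"dx":0,"dy":0,"dz":0.005,"yaw":0},{"jaw":255,"dx":0,"dy":0,"dz":0.006,"yaw":0},{"jaw":255,"dx":0,"dy":0,"dz":0.006,"yaw":0},{"jaw":255,"dx":0,"dy":0,"dz":0.004,"yaw":0},{"jaw":255,"dx":0,"dy":0,"dz":0.002,"yaw":0},{"jaw":255,"dx":0,"dy":0,"dz":0,"yaw":0},{"jaw":255,"dx":0,"dy":0,"dz":0,"yaw":0}]'
```

```text
clock: 15.28
ee_pos: [0.5401, 0.0824, 0.0882]
eef_rot: [180.0, -0.0, -165.9]
contact_force: [1.1, 0.3, -1.2]
finger_gap: 0.444
grip_force: 51.6
```

```bash
python3 -m jog '[{"jaw":255,"dx":0,"dy":0,"dz":0.002,"yaw":0},{"jaw":255,"dx":0,"dy":0,"dz":0.002,"yaw":0},{"jaw":255,"dx":0,"dy":0,"dz":0,"yaw":0},{"jaw":255,"dx":0,"dy":0,"dz":0,"yaw":0}]'
```

```text
clock: 15.62
ee_pos: [0.5403, 0.0824, 0.0846]
eef_rot: [-180.0, 0.0, -165.9]
contact_force: [0.2, -0.2, 1.2]
finger_gap: 0.449
grip_force: 51.7
```

Seat contact is where expected. Now I'll release and retreat straight up.

```bash
python3 -m jog '[{"jaw":110,"dx":0,"dy":0,"dz":0,"yaw":0},{"jaw":80,"dx":0,"dy":0,"dz":0,"yaw":0},{"jaw":40,"dx":0,"dy":0,"dz":0,"yaw":0},{"jaw":20,"dx":0,"dy":0,"dz":0,"yaw":0},{"jaw":20,"dx":0,"dy":0,"dz":0,"yaw":0},{"jaw":20,"dx":0,"dy":0,"dz":0,"yaw":0},{"jaw":20,"dx":0,"dy":0,"dz":-0.015,"yaw":0},{"jaw":20,"dx":0,"dy":0,"dz":-0.03,"yaw":0},{"jaw":20,"dx":0,"dy":0,"dz":-0.04,"yaw":0},{"jaw":20,"dx":0,"dy":0,"dz":-0.04,"yaw":0},{"jaw":20,"dx":0,"dy":0,"dz":-0.04,"yaw":0},{"jaw":20,"dx":0,"dy":0,"dz":-0.04,"yaw":0},{"jaw":20,"dx":0,"dy":0,"dz":0,"yaw":0},{"jaw":20,"dx":0,"dy":0,"dz":0,"yaw":0}]'
python3 - <<'E'
from h import *
im=capture("side")
print([(r["position"],r["score"]) for r in mark_of("spring_foot","side")], proj("side",(.540,.083,.03)))
cv2.imwrite("pics/z6.png",np.hstack([cv2.resize(im[150:230,230:305],(375,400),interpolation=cv2.INTER_CUBIC),im[100:400:1,150:500][:, :][0:300]].__class__([cv2.resize(im[150:230,230:305],(375,400),interpolation=cv2.INTER_CUBIC),cv2.resize(im,(420,400))])))
E
```

```text
clock: 16.78
ee_pos: [0.542, 0.0825, 0.2924]
eef_rot: [-179.9, 0.3, -165.9]
contact_force: [-0.4, 0.1, 0.8]
finger_gap: 0.917
grip_force: 0.0
[] [266.22752899 200.6172449 ]
```

View pics/z6.png

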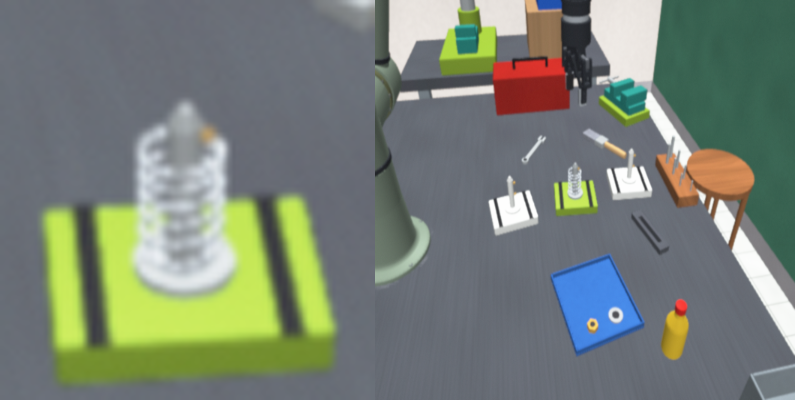

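Z6 shows the spring upright on the green base, with its bottom coil on the seat at crop (185,275) and the stud tip above it. The washer, nut, strap, wrench, brush and oil are where they were, so I'm handing in.

```bash
python3 -c "
from bench import order
print(order.sign_off())"
```

```text
the job is handed in; nothing more can be done
None
```

I handed the job in: the spring stands free on the steel seat, threaded past both pins, with the measured wrist force never above about 5 N; no verdict was returned.

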